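# Load a plaster slab into a sprung slab holder

### The arm

A 6-joint arm with a two-finger parallel gripper is mounted at the origin on a cart in front of the work surface, level with it; the furniture and walls round the work are solid. World frame = base frame: x ahead of the robot, y to its left, z up, the work surface at z = 0. Lengths are in mm, angles in rad, forces in N, time in s.
With the tool pointing down it reaches from about 350 to 800 mm from the base axis. Payload 7.3 kg.
Tool frame: the origin (TCP) lies on the front face of the gripper's body, between the roots of the fingers; the fingertips stand 73 mm ahead of it and the grasp point (between the pads) lies 54 mm ahead of it; x points along the fingers, y is the direction in which the jaws open and shut, and the axes are right-handed (so a half turn about x gives the same grasp; the last joint's range is limited). The gripper opens to 85 mm and grips with 20 to 120 N. Pads are 22 mm wide; open, the fingers measure 114 mm over their backs; the gripper's body (76 mm by 85 mm) begins 54 mm behind the grasp point. The pads swing forward as they close: fully open they stand 13 mm farther back than shut.
Start: joints at [-1.38, 0.342, 1.524, -0, 1.275, -0.146], TCP at [173.517, -495.509, 303.922] pointing down, gripper open.
Joint ranges: [-2.53, 2.53], [-0.77, 2.02], [0.04, 2.7], [-1, 4.14], [0.28, 2.66], [-3.11, 3.11]. Speed limits (rad/s): [2.57, 2.57, 3.14, 3.14, 3.14, 3.14].

### API

Orientations are given as a rotation vector (axis times angle).
In Python, from station import manip, optics gives the robot as it stands.
- The arm moves only by the tool jog_arm, never from a script. Its argument "deltas" is one flat list of numbers, 7 for each row, row after row: the shift along the tool's x, y, z in cm, then the turn, a rotation vector about the tool's x, y, z in rad, then the finger opening in cm, from 0 to 8.54. A call has 1 to 5 rows; each row is the pose to reach, as a shift and turn from the pose measured when the call began, along the tool's axes at that moment; what a row does not reach only later rows make up. A row lasts 1/12 s, in which the tool goes at most 41.7 mm and 7.16 degrees, less where a joint would pass 70% of its speed; a pose out of reach is approached as far as the arm can. A call with a gripper value outside its range is refused whole. The fingers move at their own pace and stop on an object; the grip force is fixed at half the most. Time passes only in rows, so rows that repeat a pose let the fingers close. It gives the time, the measured TCP pose, the force and the opening at its end, in the units of the state.
- manip.get_obs(): the state, without advancing time (a new reading comes with each control period).
- optics.capture(name): name is "scene" or "top" or "wrist"; returns (picture, depth): 400x640x3 uint8, red, green, blue; 400x640 float32, mm along the optical axis (not along the pixel's ray), 0 where there is no reading.
- optics.calibration(name): a dict with "fx", "fy", "cx", "cy" (pixels), "rvec" (rotation vector, rad) and "tvec" (3), from world to camera coordinates, as OpenCV has them. Camera axes: x right, y down, z forward; pixel columns grow to the right and rows downward; lengths in mm; the calibration is good to about 2 mm. The wrist camera is an equidistant fisheye: a pixel r from the principal point sees the ray r / f radians off the axis. A picture is of the moment at which its call begins: read the wrist's pose just before it. calibration takes no time and is no camera call; for the wrist camera it gives the pose at the moment of the call.
- manip.hand_in(): hands the job in, once; it reports no verdict.
The state is a dict: "time_s": time; "joint_positions": joint angles; "qvel": joint speeds; "effort": joint torques, N m; "tcp_pos": TCP position; "tool_rot": TCP orientation; "wrist_force": force on the tool from outside, world axes, zero at the start; "wrist_torque": the same for the moment, N m; "gripper_width": finger opening in mm.
Only numpy, scipy, OpenCV 4.12 (cv2) and the standard library are available. Lean on these libraries where they do the work, as an engineer would, in place of code of your own. Each camera call takes 0.05 s, during which the arm holds its last target.

### The job

Take the plaster slab from its drying rack and load it into the sprung slab holder for carving: tip it, push one end under the lip of one jaw and drive that jaw back against its spring until the other end can be lowered past the lip of the opposite jaw, then ease off so that the springs grip and centre the slab between both jaws, pressed down flat on their ledges, square and in the middle of their width, and let go. Plaster chips: keep the push on a jaw gentle (well under 20 N), never run a jaw back onto its stop, and leave the cup, the sprig mould block and the wooden rib where they are.

Things in the scene. Friction and masses are not known exactly. Their poses are not given: they have to be found in the camera images.
- slab_mid (a point): Centre (half-way up) of the loose off-white plaster slab: 120 long (x) x 56 wide (y) x 12 mm thick (z up), about 0.12 kg; ends alike; small raised rosette (1 mm) on the middle of its top. It starts lying flat on the rack, lengthways along it.
- rack: Fixed wooden drying rack under the slab, origin at its underside: board 130 (x) x 46 x 8 mm with two cross battens (18 mm wide, 50 mm long in y, tops 32 mm above the bench) at x = +-47 mm. Between the battens the slab's long sides are free for fingers, above and below.
- holder_mid (a point): Top middle of the holder's fixed grey base plate (250 x 100 mm), 12 mm above the bench; x along the line in which the jaws face each other. An aluminium frame on it (bar 30 mm wide, top 26 mm above bench; end posts to 68 mm) carries both jaws. The fixed frame stands up to 10 mm either way along x off this point: NOT reported, see or feel it; in line in y and yaw.
- jaw_a (a joint): How far (m) the dark steel jaw at the holder's -x end is pushed back towards -x: 0 at rest, stop at 0.020. 66 mm wide in y. Spring 2 N at first movement, then 0.4 N per mm. At rest its upright face is 56 mm from the frame's middle. Slab centred: both jaws read 0.004. The slab's other end passes the opposite lip once one jaw is back about 14 mm.
- jaw_b (a joint): Same for the jaw at the +x end, pushed towards +x. Heights above the bench, both jaws: a ledge 14 mm long under the face, top at 45 mm, carries the slab's end; a square lip over the face, sticking out 4 mm, underside 60, top 65 mm (top of jaw). Ledge and lip move with the jaw; lips cannot be snapped past from above. Loaded, the slab's middle is 51 mm above the bench.
- cup: Bystander: small terracotta test cup, 62 mm wide, 53 mm high, near the back; origin at the centre of its underside. Leave it alone.
- sprig_block: Bystander: white plaster block with a flower on top, 50 x 62 x 26 mm, near the back; origin at the centre of its underside. Leave it alone.
- rib: Bystander: flat wooden kidney-shaped rib, 47 x 116 x 6 mm, lying between the rack and the holder; origin at the centre of its underside. Leave it alone.
Mind the look-alikes: they are no part of the job. What is shaped like the part that bears slab_mid but turquoise or yellow is not meant.

How it is judged (in metres and radians):
On the way:
1. the slab, tipped, pushes one jaw back (angle between slab_mid's own z axis and vertical above 0.06 rad and value of joint any of jaw_a, jaw_b above 0.008 m), for 0.05 s.
At the end, for the whole second after the job is handed in: The slab lies flat (within 0.05 rad) and at rest on both ledges under both lips, its middle 51 mm above the bench within 2.5 mm, square to the holder within 0.08 rad and within 8 mm of its middle line sideways, each jaw held back between 2 and 6.5 mm by it (4 mm when centred) (value of joint jaw_a between 0.002 and 0.0065 m and value of joint jaw_b between 0.002 and 0.0065 m and height (world z) of slab_mid between 0.0485 and 0.0535 m and angle between slab_mid's own z axis and vertical below 0.05 rad and angle between the x axis of slab_mid and the x axis of holder_mid, either way round below 0.08 rad and y of slab_mid in the frame of holder_mid between -0.008 and 0.008 m and linear speed of slab below 0.01 m/s); the robot touches nothing.
It fails at once if a jaw is run back onto its stop (past 19.5 mm) (value of joint any of jaw_a, jaw_b above 0.0195 m).
It fails at once if the slab is pressed on a jaw with more than 20 N (contact force between slab and jaw_a above 20 N or contact force between slab and jaw_b above 20 N).
It fails at once if a bystander (cup, sprig mould block or wooden rib) is shifted by more than 15 mm (distance of any of cup, sprig_block, rib from where it was at the start of the episode above 0.015 m).
It also fails if it takes over 45 s, if anything falls off the work surface, if the arm or the gripper's body presses on something with over 40 N, if the wrist force passes 120 N, or if a joint passes its speed limit or range.

## Working session

There is one attempt and no reset: what is moved stays moved. The work goes in short steps, Python scripts to look and compute and a tool call to move; the robot and the scene stay as the last step left them, time stands still between calls to the robot, and variables do not carry over. Pictures are saved under pics/ and viewed, and the job is handed in when it is done.

Besides the shell and the picture viewer there is one more tool, called as name(argument=value, ...) on one line, values as JSON. jog_arm: Moves the arm, as the interface text tells. Its arguments: {"type":"object","properties":{"deltas":{"type":"array"}},"required":["deltas"]}

```bash
ls; mkdir -p pics
python3 - <<'E'
from station import manip, optics
import cv2
o=manip.get_obs(); print(o)
for n in ("scene","top"):
    p,d=optics.capture(n); cv2.imwrite(f"pics/{n}0.png",p[:,:,::-1]); 
    import numpy as np; np.save(f"{n}0.npy",d); print(n,optics.calibration(n))
E
```

```text
pics
{'time_s': 0.0, 'joint_positions': array([-1.37995751e+00,  3.42734329e-01,  1.52499815e+00, -1.52302310e-05,
        1.27538168e+00, -1.45987072e-01]), 'qvel': array([-0.00134073, -0.00022278,  0.00053869,  0.00019164,  0.00022994,
       -0.00066927]), 'effort': array([-1.16127274e-03, -4.33681905e+01, -2.46012104e+01, -2.95147875e-04,
        8.03643779e-03, -8.96332523e-06]), 'tcp_pos': array([ 173.47965639, -495.21543414,  303.2264254 ]), 'tool_rot': array([ 2.03932271,  0.34831889, -2.03942341]), 'wrist_force': array([ 0.44495147,  0.62359708, -0.05169561]), 'wrist_torque': array([ 0.03439214, -0.01686168, -0.01858915]), 'gripper_width': 85.49034033881017}
scene {'fx': 489.0621077236492, 'fy': 489.0621077236492, 'cx': 323.92392953925616, 'cy': 196.7989104494452, 'rvec': array([ 0.75050031, -2.5365542 ,  1.15509345]), 'tvec': array([ 653.42268689,  118.6006933 , 1391.94179116])}
top {'fx': 448.70197025414194, 'fy': 448.70197025414194, 'cx': 327.73436456125677, 'cy': 201.0049136237225, 'rvec': array([ 2.1645978 , -2.10115736,  0.18692014]), 'tvec': array([ 219.78295984,  642.20989354, 1328.48487465])}
```

View pics/scene0.png

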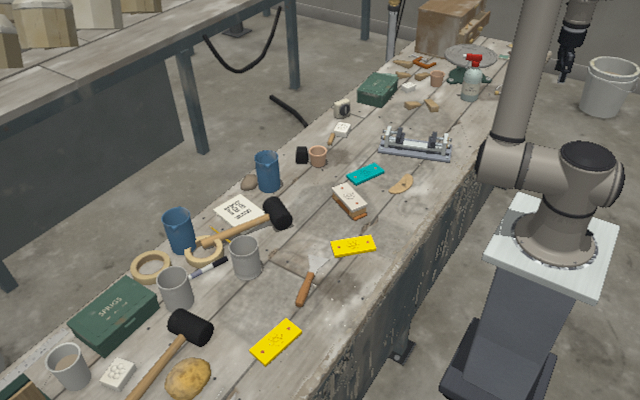

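View pics/top0.png

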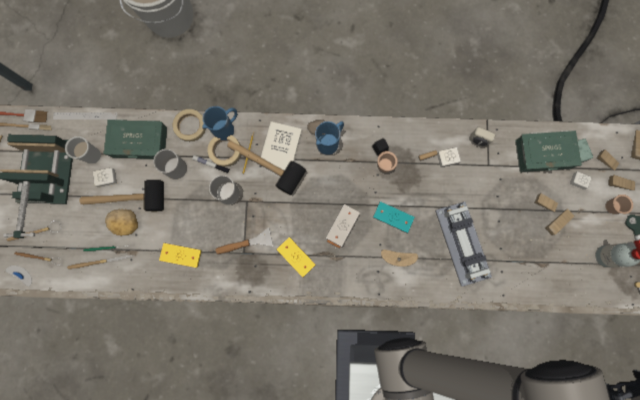

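The slab is at about (343,226) in the top view, with the rib at (399,258) and the holder at (463,244). The turquoise slab at (394,217) and the yellow ones are decoys.

```bash
cat > h.py <<'E'
import numpy as np, cv2
from scipy.spatial.transform import Rotation as R
from station import manip, optics
def ray(n,px,cal=None):
    c=cal or optics.calibration(n); Rm=R.from_rotvec(c["rvec"]).as_matrix()
    px=np.atleast_2d(np.array(px,float))
    v=np.c_[(px[:,0]-c["cx"])/c["fx"],(px[:,1]-c["cy"])/c["fy"]]
    if n=="wrist":
        r=np.hypot(v[:,0],v[:,1]); s=np.where(r>1e-9,np.sin(r)/np.maximum(r,1e-9),1)
        d=np.c_[v*s[:,None],np.cos(r)]
    else: d=np.c_[v,np.ones(len(v))]
    return -Rm.T@c["tvec"], d@Rm
def atz(n,px,z,cal=None):
    o,d=ray(n,px,cal); t=(z-o[2])/d[:,2]; return o+d*t[:,None]
def proj(n,P,cal=None):
    c=cal or optics.calibration(n); Rm=R.from_rotvec(c["rvec"]).as_matrix()
    q=np.atleast_2d(P)@Rm.T+c["tvec"]
    if n=="wrist":
        r=np.hypot(q[:,0],q[:,1]); th=np.arctan2(r,q[:,2]); k=th/np.maximum(r,1e-9)
        return np.c_[c["cx"]+c["fx"]*q[:,0]*k,c["cy"]+c["fy"]*q[:,1]*k]
    return np.c_[c["cx"]+c["fx"]*q[:,0]/q[:,2],c["cy"]+c["fy"]*q[:,1]/q[:,2]]
def crop(src,x0,y0,x1,y1,k,out):
    im=cv2.imread(src)[y0:y1,x0:x1]; cv2.imwrite(out,cv2.resize(im,None,fx=k,fy=k,interpolation=cv2.INTER_CUBIC))
E
python3 - <<'E'
from h import *
crop("pics/top0.png",310,190,500,300,4,"pics/topc.png")
crop("pics/scene0.png",310,110,470,230,5,"pics/scenec.png")
print(atz("top",[[343,226]],44),atz("top",[[463,244]],40),atz("top",[[399,258],[387,160],[449,156]],0))
E
```

```text
[[560.61980079 189.53626     44.        ]] [[ 516.5798276  -180.20704009   40.        ]] [[ 470.08718338    9.78182853    0.        ]
 [ 786.32227893   49.59196012    0.        ]
 [ 806.04520747 -152.99132894    0.        ]]
```

View pics/topc.png

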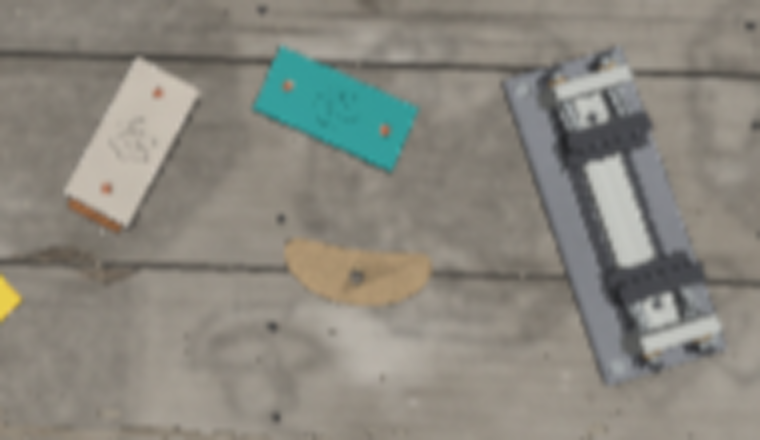

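View pics/scenec.png

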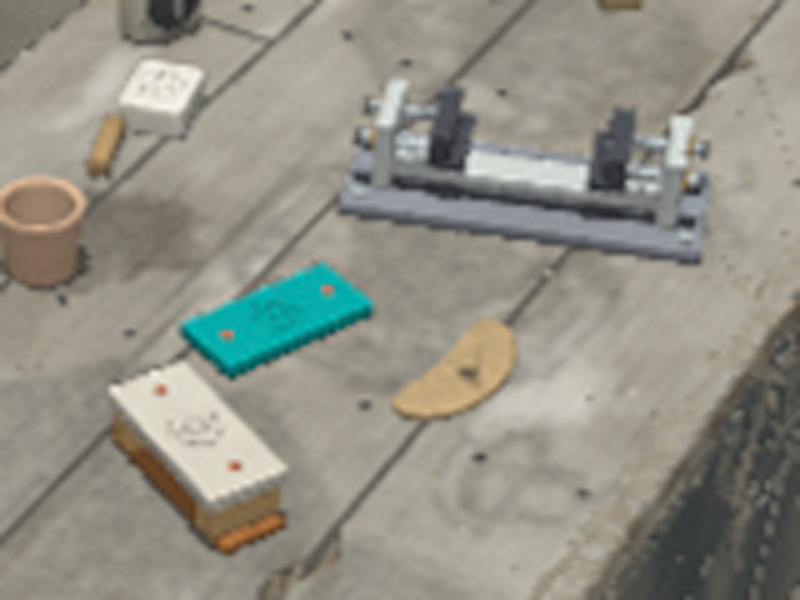

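```bash
cat >> h.py <<'E'
def toolR(phi,tilt=0,flip=False):
    # slab frame: yaw phi, then tilt about its y (tilt>0: +x end up); tool x=-slab z, y=slab y, z=slab x
    S=R.from_euler('z',phi)*R.from_euler('y',-tilt)
    M=S.as_matrix(); s=-1 if flip else 1
    return R.from_matrix(np.c_[-M[:,2],s*M[:,1],s*M[:,0]])
def plan(P,Rt,w=8.54,n=None,quiet=False):
    o=manip.get_obs(); R0=R.from_rotvec(o["tool_rot"]); p0=o["tcp_pos"]
    d=R0.inv().apply(np.array(P)-p0)/10; rv=(R0.inv()*Rt).as_rotvec()
    m=max(np.linalg.norm(d)*10/41.7,np.degrees(np.linalg.norm(rv))/7.16)
    print("t%.2f tcp"%o["time_s"],p0.round(1),"w%.1f"%o["gripper_width"],"F",o["wrist_force"].round(1))
    print("total d cm",d.round(3),"rv",rv.round(4),"rows>=%.1f"%m)
    return d,rv
E
python3 - <<'E'
from h import *
o=manip.get_obs();print(R.from_rotvec(o["tool_rot"]).as_matrix().round(3))
f=lambda a:np.array(a)/4.+[310,190]
c=atz("top",f([[140,57],[200,95],[127,230],[66,192]]),44);print(c.round(1),c.mean(0))
e=(c[0]-c[3]+c[1]-c[2])[:2]/2;print(np.linalg.norm(e),np.degrees(np.arctan2(e[1],e[0])))
b=atz("top",f([[503,85],[607,382],[720,350],[620,45]]),12);print(b.round(1),b.mean(0))
for i in range(4):print(np.linalg.norm(b[i]-b[i-1]), end=' ')
e=(b[0]-b[1])[:2];print(np.degrees(np.arctan2(e[1],e[0])))
d=np.load("top0.npy");print(d[226,343],d[244,463])
E
```

```text
[[-0.     0.33  -0.944]
 [ 0.001 -0.944 -0.33 ]
 [-1.    -0.001 -0.   ]]
[[628.6 184.9  44. ]
 [600.3 137.9  44. ]
 [494.6 191.8  44. ]
 [522.2 239.2  44. ]] [561.40801351 188.44662726  44.        ]
119.08406510859231 -27.021792790917225
[[ 620.2 -104.5   12. ]
 [ 391.  -182.    12. ]
 [ 417.9 -270.1   12. ]
 [ 655.2 -198.1   12. ]] [ 521.05394723 -188.69831641   12.        ]
99.94444175920131 241.96432526745392 92.06122619640946 247.99610627821693 18.678653767094826
1386.9612 1394.8728
```

Run:
```python
from h import *
plan([500,-180,300],toolR(np.radians(19),0,True))
```

```text
t0.10 tcp [ 173.5 -495.2  303.3] w85.6 F [-0.2 -1.  -0.6]
total d cm [  0.363 -18.962 -41.237] rv [ 0.0052 -0.0002  0.0014] rows>=10.9
```

jog_arm(deltas=[0.3,-1.7,-3.7,0,0,0,8.5,0.3,-3.4,-7.4,0,0,0,8.5,0.3,-5.1,-11.1,0,0,0,8.5,0.3,-6.8,-14.8,0,0,0,8.5,0.3,-8.5,-18.5,0,0,0,8.5])

```text
time_s: 0.52
tcp_pos: [320.8, -352.3, 300.2]
tool_rot: [2.04, 0.348, -2.04]
wrist_force: [0.1, -0.8, 0.7]
gripper_width: 85.0
```

Run:
```python
from h import *
plan([500,-180,300],toolR(np.radians(19),0,True))
```

```text
t0.52 tcp [ 320.8 -352.3  300.2] w85.0 F [ 0.1 -0.8  0.7]
total d cm [  0.041 -10.355 -22.598] rv [ 0.0045 -0.0001  0.0021] rows>=6.0
```

jog_arm(deltas=[0,-1.7,-3.7,0,0,0,8.5,0,-3.5,-7.5,0,0,0,8.5,0,-5.2,-11.3,0,0,0,8.5,0,-7.0,-15.0,0,0,0,8.5,0,-8.7,-18.8,0,0,0,8.5])

```text
time_s: 0.93
tcp_pos: [470.2, -206.6, 300.2]
tool_rot: [2.039, 0.349, -2.041]
wrist_force: [0.7, -2.0, -0.3]
gripper_width: 85.2
```

jog_arm(deltas=[0,-1.0,-2.4,0,0,0,8.5,0,-1.7,-3.9,0,0,0,8.5,0,-1.7,-3.9,0,0,0,8.5])

```text
time_s: 1.18
tcp_pos: [503.1, -175.0, 299.6]
tool_rot: [2.038, 0.354, -2.039]
wrist_force: [-0.2, 0.1, -1.1]
gripper_width: 85.1
```

Run:
```python
from h import *
plan([500,-180,300],toolR(np.radians(19),0,True))
p,d=optics.capture("wrist"); cv2.imwrite("pics/w1.png",p[:,:,::-1]);np.save("w1.npy",d)
c=optics.calibration("wrist");print(c); import pickle;pickle.dump(c,open("w1.pkl","wb"))
```

```text
t1.18 tcp [ 503.1 -175.   299.6] w85.1 F [-0.2  0.1 -1.1]
total d cm [-0.043  0.363  0.461] rv [0.0085 0.0001 0.0036] rows>=0.1
{'fx': 309.70691628693146, 'fy': 309.70691628693146, 'cx': 318.0422430813345, 'cy': 202.0020242431293, 'rvec': array([-2.33418842,  1.65100239,  0.27965932]), 'tvec': array([-333.05712703,  350.64628454,  512.94666111])}
```

View pics/w1.png

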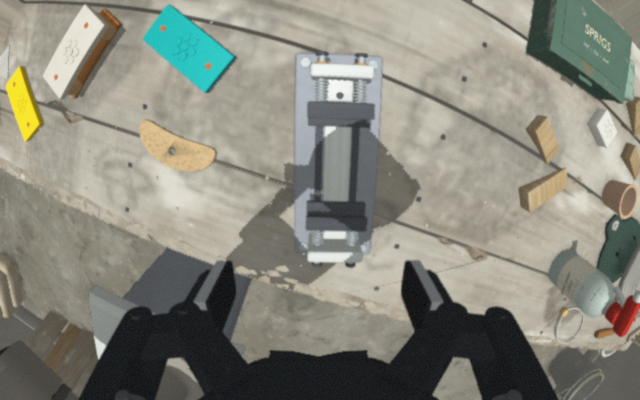

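Run:
```python
from h import *
crop("pics/w1.png",280,40,400,160,5,"pics/w1a.png")
crop("pics/w1.png",280,150,400,270,5,"pics/w1b.png")
```

```text
(no output)
```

View pics/w1a.png

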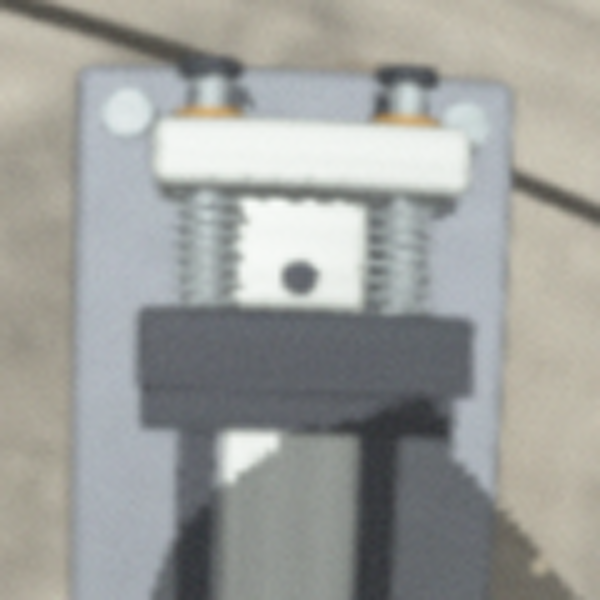

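View pics/w1b.png

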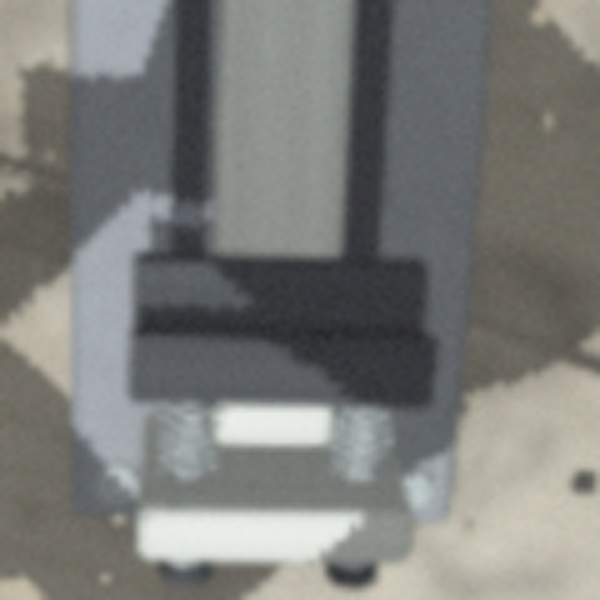

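Run:
```python
from h import *
import pickle
c=pickle.load(open("w1.pkl","rb"))
fa=lambda a:np.array(a)/5.+[280,40]
fb=lambda a:np.array(a)/5.+[280,150]
B=atz("wrist",fa([[138,310],[472,322],[138,388],[470,396]]),65,c)
A=atz("wrist",fb([[140,330],[435,337],[132,400],[433,405]]),65,c)
ba=atz("wrist",np.r_[fa([[78,68],[512,85]]),fb([[72,515],[448,518]])],12,c)
print(B.round(1));print(A.round(1));print(ba.round(1))
print([np.linalg.norm(x-y).round(1) for x,y in [(B[0],B[1]),(B[2],B[3]),(A[0],A[1]),(ba[0],ba[1]),(ba[0],ba[2]),(ba[1],ba[3]),(ba[2],ba[3])]])
lb=B[2:].mean(0);la=A[:2].mean(0);v=lb-la
print("lip gap",np.linalg.norm(v),"yaw",np.degrees(np.arctan2(v[1],v[0])),"mid",(la+lb)/2)
for (p,q) in [(B[2],A[0]),(B[3],A[1]),(ba[0],ba[2]),(ba[1],ba[3])]:
    d=p-q;print(np.degrees(np.arctan2(d[1],d[0])).round(2),end=' ')
for (p,q) in [(B[0],B[1]),(B[2],B[3]),(A[0],A[1]),(A[2],A[3]),(ba[0],ba[1]),(ba[2],ba[3])]:
    d=p-q;print(np.degrees(np.arctan2(-d[0],d[1])).round(2),end=' ')
print("base mid",ba.mean(0))
# strips
s=fb([[175,150],[210,150],[350,150],[388,150]])
for z in (12,26,40): 
    P=atz("wrist",s,z,c);m=(la+lb)[:2]/2;u=np.array([-np.sin(np.radians(19)),np.cos(np.radians(19))]);print(z,((P[:,:2]-m)@u).round(1))
```

```text
[[ 575.2 -139.8   65. ]
 [ 595.6 -201.7   65. ]
 [ 560.6 -144.8   65. ]
 [ 581.7 -206.6   65. ]]
[[ 463.7 -178.5   65. ]
 [ 483.  -238.4   65. ]
 [ 447.7 -182.1   65. ]
 [ 468.2 -244.2   65. ]]
[[ 623.  -106.7   12. ]
 [ 653.9 -200.3   12. ]
 [ 387.7 -183.6   12. ]
 [ 419.4 -277.5   12. ]]
[np.float64(65.2), np.float64(65.3), np.float64(63.0), np.float64(98.6), np.float64(247.5), np.float64(246.9), np.float64(99.2)]
lip gap 103.14902044883296 yaw 18.53629074724286 mid [ 522.26565739 -192.08991561   65.        ]
19.17 17.9 18.1 18.23 18.25 18.8 17.91 18.23 18.3 18.66 base mid [ 521.02335507 -192.00535569   12.        ]
12 [ 25.2  16.9 -16.7 -25.9]
26 [ 25.1  17.  -15.2 -24.1]
40 [ 24.9  17.2 -13.7 -22.2]
```

Run:
```python
from h import *
plan([540,195,250],toolR(np.radians(-27),0,True))
```

```text
t1.23 tcp [ 502.  -176.4  299.6] w84.9 F [-0.  -0.   0.7]
total d cm [  5.048 -33.744 -15.952] rv [0.8104 0.0024 0.0026] rows>=9.0
```

jog_arm(deltas=[0.5,-3.4,-1.6,0.08,0,0,8.5,1.0,-6.8,-3.2,0.16,0,0,8.5,1.5,-10.2,-4.8,0.24,0,0,8.5,2.0,-13.6,-6.4,0.32,0,0,8.5,2.5,-17.0,-8.0,0.4,0,0,8.5])

```text
time_s: 1.65
tcp_pos: [520.1, 10.8, 274.8]
tool_rot: [-2.183, 0.071, 2.189]
wrist_force: [1.0, 0.4, 0.1]
gripper_width: 84.8
```

Run:
```python
from h import *
plan([540,195,250],toolR(np.radians(-27),0,True))
```

```text
t1.65 tcp [520.1  10.8 274.8] w84.8 F [1.  0.4 0.1]
total d cm [  2.514 -18.511  -0.765] rv [0.4044 0.0031 0.0015] rows>=4.5
```

jog_arm(deltas=[0.5,-3.7,-0.2,0.08,0,0,8.5,1.0,-7.4,-0.3,0.16,0,0,8.5,1.5,-11.1,-0.5,0.24,0,0,8.5,2.0,-14.8,-0.6,0.32,0,0,8.5,2.5,-18.5,-0.8,0.4,0,0,8.5])

```text
time_s: 2.07
tcp_pos: [540.1, 195.0, 249.9]
tool_rot: [-1.954, 0.47, 1.961]
wrist_force: [1.1, -0.5, 0.5]
gripper_width: 85.0
```

jog_arm(deltas=[0,0,0,0,0,0,8.5,0,0,0,0,0,0,8.5])

```text
time_s: 2.23
tcp_pos: [539.7, 195.4, 249.1]
tool_rot: [-1.955, 0.47, 1.964]
wrist_force: [0.1, -0.4, 0.5]
gripper_width: 85.3
```

Run:
```python
from h import *
plan([540,195,250],toolR(np.radians(-27),0,True))
c=optics.calibration("wrist"); import pickle;pickle.dump(c,open("w2.pkl","wb"))
p,d=optics.capture("wrist"); cv2.imwrite("pics/w2.png",p[:,:,::-1]);np.save("w2.npy",d)
```

```text
t2.23 tcp [539.7 195.4 249.1] w85.3 F [ 0.1 -0.4  0.5]
total d cm [-0.092  0.021 -0.043] rv [ 0.0011  0.0045 -0.0013] rows>=0.0
```

View pics/w2.png

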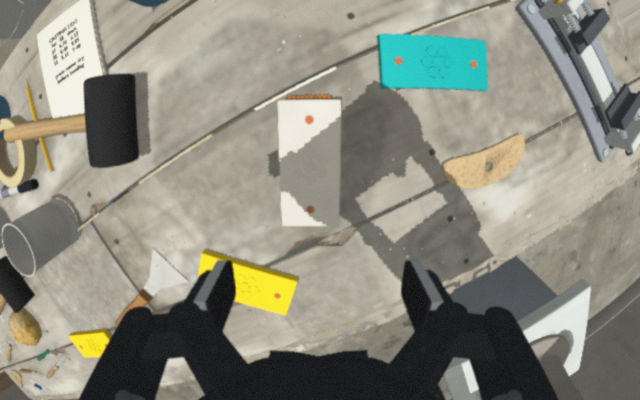

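Run:
```python
from h import *
crop("pics/w2.png",260,85,360,235,4,"pics/w2a.png")
```

```text
(no output)
```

View pics/w2a.png

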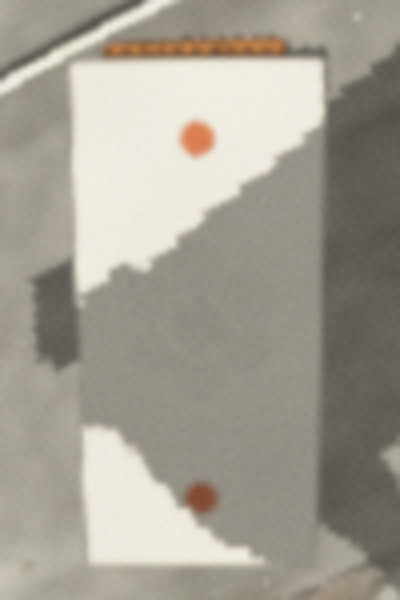

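Run:
```python
from h import *
import pickle
c=pickle.load(open("w2.pkl","rb"))
P=atz("wrist",np.array([[71,60],[325,57],[89,564],[318,566],[197,139],[201,498]])/4.+[260,85],44,c)
print(P.round(1),P[:4].mean(0),P[4:].mean(0))
n=lambda a,b:(np.linalg.norm(P[a]-P[b]).round(1),np.degrees(np.arctan2(*(P[a]-P[b])[[1,0]])).round(2))
print(n(0,2),n(1,3),n(0,1),n(2,3),n(4,5))
```

```text
[[629.8 188.5  44. ]
 [604.9 138.7  44. ]
 [523.2 242.1  44. ]
 [497.5 192.7  44. ]
 [601.3 172.   44. ]
 [526.1 209.9  44. ]] [563.87661023 190.51020514  44.        ] [563.65753461 190.96636643  44.        ]
(np.float64(119.4), np.float64(-26.7)) (np.float64(120.2), np.float64(-26.68)) (np.float64(55.6), np.float64(63.39)) (np.float64(55.6), np.float64(62.54)) (np.float64(84.2), np.float64(-26.71))
```

Run:
```python
from h import *
plan([563.7,190.6,94],toolR(np.radians(-26.75),0,True))
```

```text
t2.28 tcp [539.9 194.2 249.4] w85.1 F [-0.2 -0.1 -0.9]
total d cm [15.532 -0.779 -2.348] rv [-0.0042  0.0041 -0.0013] rows>=3.8
```

jog_arm(deltas=[3.0,-0.8,-2.35,-0.004,0.004,0,8.5,6.5,-0.8,-2.35,-0.004,0.004,0,8.5,10,-0.8,-2.35,-0.004,0.004,0,8.5,13,-0.8,-2.35,-0.004,0.004,0,8.5,15.5,-0.8,-2.35,-0.004,0.004,0,8.5])

```text
time_s: 2.7
tcp_pos: [563.3, 188.0, 92.4]
tool_rot: [-1.959, 0.471, 1.963]
wrist_force: [0.3, 0.4, -0.3]
gripper_width: 84.9
```

Run:
```python
from h import *
plan([563.7,190.6,94],toolR(np.radians(-26.75),0,True))
p,d=optics.capture("wrist"); cv2.imwrite("pics/w3.png",p[:,:,::-1])
```

```text
t2.70 tcp [563.3 188.   92.4] w84.9 F [ 0.3  0.4 -0.3]
total d cm [-0.165 -0.253  0.086] rv [-0.0022  0.0015 -0.003 ] rows>=0.1
```

View pics/w3.png

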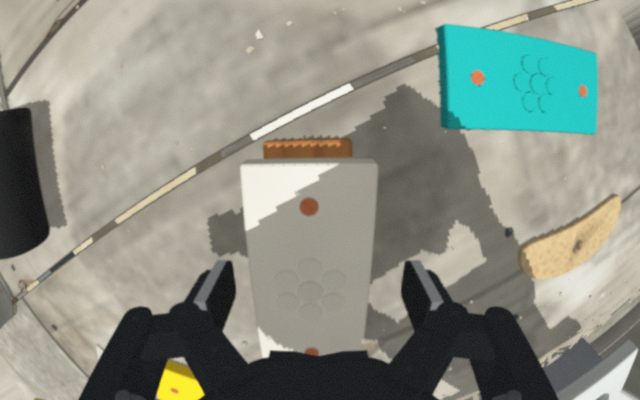

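The slab is between the fingers, with its rosette at (310,287) and the fingertips at x = 225 and 410. It sits slightly left of the middle, which matches the 2.5 mm correction still to make. I'll correct that and close.

jog_arm(deltas=[-0.15,-0.25,0.1,-0.002,0,0,8.5,-0.15,-0.25,0.1,-0.002,0,0,8.5,-0.15,-0.25,0.1,-0.002,0,0,5.2,-0.15,-0.25,0.1,-0.002,0,0,5.2,-0.15,-0.25,0.1,-0.002,0,0,5.2])

```text
time_s: 3.17
tcp_pos: [562.6, 190.3, 91.9]
tool_rot: [-1.958, 0.471, 1.968]
wrist_force: [2.2, 1.3, -0.1]
gripper_width: 54.8
```

jog_arm(deltas=[0,0,0,0,0,0,4.5,0,0,0,0,0,0,4.5,0,0,0,0,0,0,4.5,0,0,0,0,0,0,4.5,0,0,0,0,0,0,4.5])

```text
time_s: 3.58
tcp_pos: [562.5, 190.3, 91.9]
tool_rot: [-1.958, 0.471, 1.968]
wrist_force: [-0.8, -0.2, 0.8]
gripper_width: 54.7
```

Run:
```python
from h import *
plan([563.7,190.6,190],toolR(np.radians(-26.75),0,True))
c=optics.calibration("wrist"); import pickle;pickle.dump(c,open("w4.pkl","wb"))
p,d=optics.capture("wrist"); cv2.imwrite("pics/w4.png",p[:,:,::-1])
crop("pics/w4.png",180,130,460,360,2.6,"pics/w4a.png")
```

```text
t3.58 tcp [562.5 190.3  91.9] w54.7 F [-0.8 -0.2  0.8]
total d cm [-9.815 -0.032 -0.053] rv [-0.0002  0.0042 -0.0051] rows>=2.4
```

View pics/w4a.png

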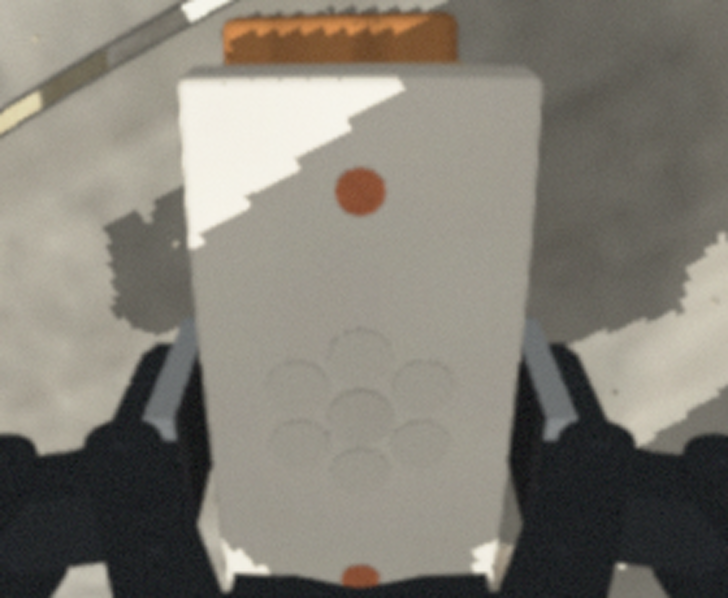

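Run:
```python
from h import *
import pickle
c=pickle.load(open("w4.pkl","rb"))
px=np.array([[360,412],[360,191],[361,577],[179,80],[541,80]])/2.6+[180,130]
P=atz("wrist",px,44,c);o=manip.get_obs();Rt=R.from_rotvec(o["tool_rot"])
print((Rt.inv().apply(P-o["tcp_pos"])).round(1)); d=P[1]-P[2];print(np.degrees(np.arctan2(d[1],d[0])),Rt.as_matrix().round(4), np.degrees(np.arctan2(-Rt.as_matrix()[1,2],-Rt.as_matrix()[0,2])))
```

```text
[[ 47.8   0.5  -1.7]
 [ 47.7   0.5 -43.1]
 [ 48.    0.7  41.3]
 [ 47.5 -26.9 -60.9]
 [ 47.7  27.9 -60.9]]
-26.59161585777159 [[-0.0061 -0.4502 -0.8929]
 [-0.0027 -0.8929  0.4503]
 [-1.      0.0051  0.0042]] -26.760576192457474
```

```bash
cat >> h.py <<'E'
M=np.array([522.0,-192.1]); YAW=np.radians(18.35); OFF=np.array([53.9,0.5,-1.0])
def hold(X,z,al,Y=0.,**k):
    Rt=toolR(YAW,-al,True); e=np.array([np.cos(YAW),np.sin(YAW)]); f=np.array([-e[1],e[0]])
    mid=np.r_[M+X*e+Y*f,z]; P=mid-Rt.apply(OFF)
    where(); return plan(P,Rt,**k)
def where():
    o=manip.get_obs(); Rt=R.from_rotvec(o["tool_rot"]); mid=o["tcp_pos"]+Rt.apply(OFF)
    e=np.array([np.cos(YAW),np.sin(YAW)]); f=np.array([-e[1],e[0]]); S=Rt.as_matrix()
    zx=-S[:,2]; F=o["wrist_force"]
    print("slab X %.1f Y %.1f z %.1f | al %.3f roll %.3f yawerr %.3f | F along X %.1f Y %.1f z %.1f"%((mid[:2]-M)@e,(mid[:2]-M)@f,mid[2],-np.arcsin(zx[2]),np.arcsin(S[2,1]),np.arctan2(zx[1],zx[0])-YAW,F[:2]@e,F[:2]@f,F[2]))
E
python3 - <<'E'
from h import *
hold(-10.8,130,0.23)
E
```

```text
slab X 158.8 Y 349.1 z 37.9 | al 0.004 roll 0.005 yawerr -0.787 | F along X -1.2 Y 0.7 z -0.1
t3.63 tcp [562.5 190.3  91.8] w54.8 F [-1.4  0.2 -0.1]
total d cm [ -8.96   35.944 -13.566] rv [-0.784  -0.212   0.0874] rows>=9.5
```

jog_arm(deltas=[-1.5,0,0,0,0,0,4.5,-4,0,0,0,0,0,4.5,-7,0,0,0,0,0,4.5,-10,0,0,0,0,0,4.5])

```text
time_s: 3.97
tcp_pos: [562.6, 190.5, 192.2]
tool_rot: [-1.956, 0.472, 1.971]
wrist_force: [-0.1, 0.6, -1.3]
gripper_width: 54.7
```

Run:
```python
from h import *
hold(-10.8,130,0.23)
```

```text
slab X 158.9 Y 349.3 z 138.3 | al 0.006 roll 0.006 yawerr -0.787 | F along X 0.1 Y 0.6 z -1.3
t3.97 tcp [562.6 190.5 192.2] w54.7 F [-0.1  0.6 -1.3]
total d cm [  1.103  35.913 -13.606] rv [-0.784  -0.2099  0.0868] rows>=9.2
```

jog_arm(deltas=[0,3,-1.1,-0.07,-0.02,0.01,4.5,0,6.2,-2.4,-0.14,-0.04,0.02,4.5,0,9.7,-3.7,-0.21,-0.06,0.03,4.5,0,13.2,-5.0,-0.29,-0.08,0.03,4.5,0,16.7,-6.3,-0.36,-0.1,0.04,4.5])

```text
time_s: 4.38
tcp_pos: [543.2, 11.5, 192.9]
tool_rot: [-2.049, 0.132, 2.299]
wrist_force: [0.8, -0.1, -0.9]
gripper_width: 54.7
```

Run:
```python
from h import *
hold(-10.8,140,0.23)
```

```text
slab X 78.8 Y 187.0 z 139.3 | al 0.114 roll 0.024 yawerr -0.424 | F along X 0.8 Y -0.3 z -0.9
t4.38 tcp [543.2  11.5 192.9] w54.7 F [ 0.8 -0.1 -0.9]
total d cm [ 0.521 20.398 -0.033] rv [-0.4193 -0.1093  0.0483] rows>=4.9
```

jog_arm(deltas=[0.1,3.8,0,-0.08,-0.02,0.01,4.5,0.2,7.6,0,-0.16,-0.04,0.02,4.5,0.3,11.4,0,-0.24,-0.06,0.03,4.5,0.4,15.2,0,-0.32,-0.08,0.04,4.5,0.5,18.5,0,-0.38,-0.1,0.045,4.5])

```text
time_s: 4.8
tcp_pos: [523.4, -174.9, 192.4]
tool_rot: [1.815, 0.254, -2.269]
wrist_force: [0.9, -0.5, -0.3]
gripper_width: 54.9
```

Run:
```python
from h import *
hold(-10.8,100,0.23)
```

```text
slab X -4.2 Y 15.5 z 139.6 | al 0.222 roll 0.005 yawerr -0.037 | F along X 0.7 Y -0.7 z -0.3
t4.80 tcp [ 523.4 -174.9  192.4] w54.9 F [ 0.9 -0.5 -0.3]
total d cm [ 4.004  1.543 -0.325] rv [-0.036  -0.0078  0.0033] rows>=1.0
```

jog_arm(deltas=[0.5,1.5,-0.1,-0.036,-0.008,0.003,4.5,1.8,1.55,-0.2,-0.036,-0.008,0.003,4.5,3.2,1.55,-0.3,-0.036,-0.008,0.003,4.5,4.0,1.55,-0.3,-0.036,-0.008,0.003,4.5,4.0,1.55,-0.3,-0.036,-0.008,0.003,4.5])

```text
time_s: 5.22
tcp_pos: [521.0, -191.3, 150.9]
tool_rot: [1.784, 0.291, -2.259]
wrist_force: [-0.2, -0.0, -1.4]
gripper_width: 54.7
```

Run:
```python
from h import *
hold(-11,72,0.23)
c=optics.calibration("wrist"); import pickle;pickle.dump(c,open("w5.pkl","wb"))
p,d=optics.capture("wrist"); cv2.imwrite("pics/w5.png",p[:,:,::-1])
crop("pics/w5.png",190,40,450,360,1.8,"pics/w5a.png")
p,d=optics.capture("scene"); cv2.imwrite("pics/s5.png",p[:,:,::-1])
crop("pics/s5.png",350,80,480,180,6,"pics/s5a.png")
```

```text
slab X -12.2 Y 0.8 z 98.2 | al 0.233 roll -0.003 yawerr 0.000 | F along X -0.2 Y 0.0 z -1.4
t5.22 tcp [ 521.  -191.3  150.9] w54.7 F [-0.2 -0.  -1.4]
total d cm [ 2.524  0.068 -0.705] rv [0.0003 0.0031 0.0031] rows>=0.6
```

View pics/w5a.png

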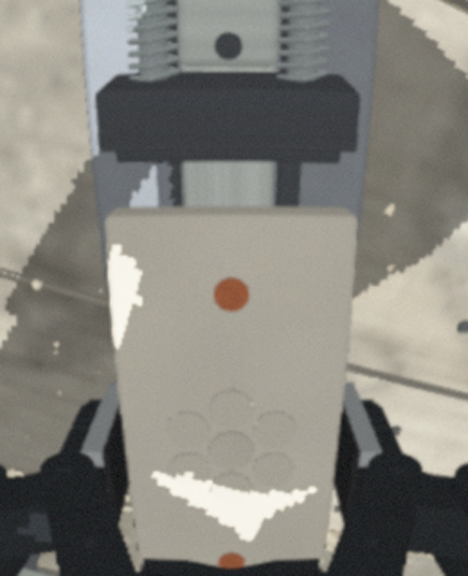

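View pics/s5a.png

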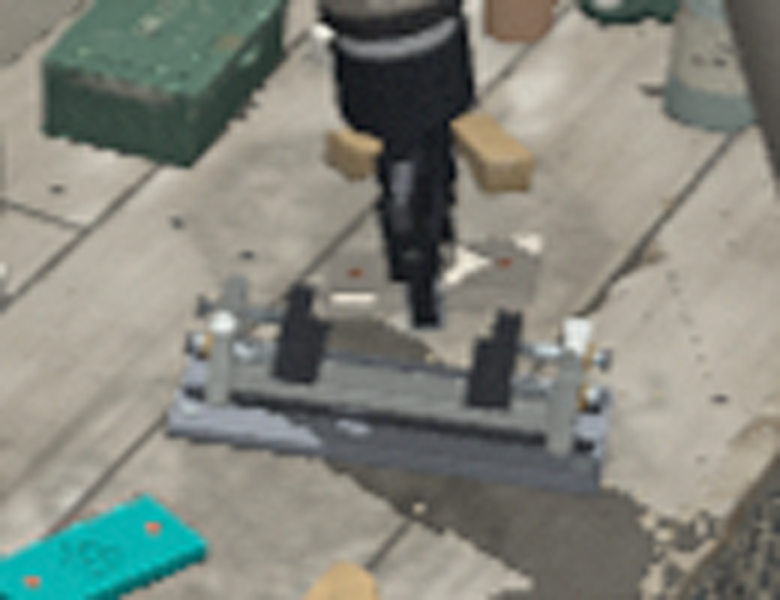

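The slab is centred on the jaw: slab edges at 107 and 357, jaw edges at 98 and 360. Next I'll compare the model's projections with the picture.

Run:
```python
from h import *
import pickle
c=pickle.load(open("w5.pkl","rb"))
o=manip.get_obs();Rt=R.from_rotvec(o["tool_rot"]);T=o["tcp_pos"]
S=[(53.9-6,s*28+.5,-1-60) for s in(-1,1)]
e=np.array([np.cos(YAW),np.sin(YAW)]);f=np.array([-e[1],e[0]])
L=[np.r_[M+x*e+y*f,65] for x in(52,68) for y in(33,-33)]
q=proj("wrist",np.r_[[T+Rt.apply(s) for s in S],L],c);print(((q-[190,40])*1.8).round(0)); where()
```

```text
[[103. 213.]
 [363. 213.]
 [105. 159.]
 [362. 159.]
 [100.  99.]
 [367.  99.]]
slab X -10.9 Y 0.1 z 100.2 | al 0.230 roll -0.001 yawerr 0.000 | F along X -0.1 Y -0.6 z -1.2
```

Run:
```python
from h import *
hold(-11.5,67,0.23)
```

```text
slab X -10.9 Y 0.1 z 100.2 | al 0.230 roll -0.001 yawerr 0.000 | F along X -0.1 Y -0.6 z -1.2
t5.32 tcp [ 522.2 -191.4  152.9] w54.3 F [ 0.1 -0.6 -1.2]
total d cm [ 3.243  0.013 -0.698] rv [0.0003 0.0004 0.0005] rows>=0.8
```

jog_arm(deltas=[0.6,0,-0.13,0,0,0,4.5,1.3,0,-0.27,0,0,0,4.5,2.0,0,-0.42,0,0,0,4.5,2.7,0,-0.57,0,0,0,4.5,3.2,0,-0.69,0,0,0,4.5])

```text
time_s: 5.73
tcp_pos: [521.4, -191.3, 119.1]
tool_rot: [1.786, 0.29, -2.255]
wrist_force: [-0.5, 0.3, -0.7]
gripper_width: 54.8
```

Run:
```python
from h import *
c=optics.calibration("wrist"); import pickle;pickle.dump(c,open("w6.pkl","wb"))
p,d=optics.capture("wrist"); cv2.imwrite("pics/w6.png",p[:,:,::-1])
crop("pics/w6.png",190,40,450,360,1.8,"pics/w6a.png")
hold(-11.5,64,0.23)
```

```text
slab X -12.1 Y 0.8 z 65.5 | al 0.232 roll -0.002 yawerr 0.001 | F along X -0.5 Y 0.5 z -1.9
t5.78 tcp [ 521.  -191.2  118.2] w55.0 F [-0.6  0.3 -1.9]
total d cm [ 0.137  0.068 -0.082] rv [0.0008 0.0022 0.0022] rows>=0.0
```

View pics/w6a.png

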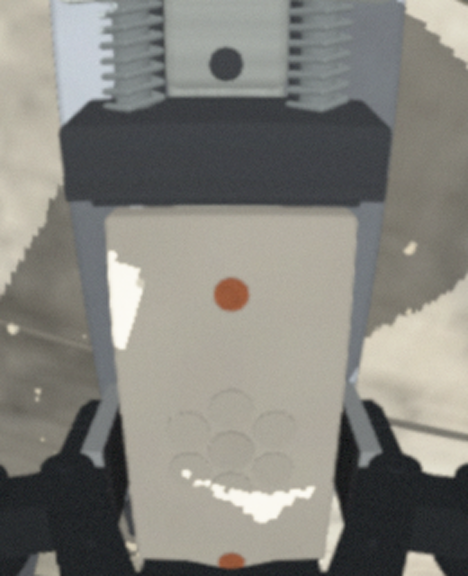

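jog_arm(deltas=[0.03,0,-0.01,0,0,0,4.5,0.06,0,-0.015,0,0,0,4.5,0.06,0,-0.015,0,0,0,4.5])

```text
time_s: 6.03
tcp_pos: [521.1, -191.2, 117.7]
tool_rot: [1.785, 0.291, -2.257]
wrist_force: [-0.5, -0.1, -0.6]
gripper_width: 54.6
```

Run:
```python
from h import *
where()
```

```text
slab X -12.0 Y 0.7 z 65.0 | al 0.232 roll -0.002 yawerr 0.001 | F along X -0.5 Y 0.1 z -0.6
```

jog_arm(deltas=[-0.03,0,-0.13,0,0,0,4.5,-0.06,0,-0.27,0,0,0,4.5,-0.1,0,-0.41,0,0,0,4.5,-0.13,0,-0.55,0,0,0,4.5,-0.16,0,-0.68,0,0,0,4.5])

```text
time_s: 6.45
tcp_pos: [527.9, -189.0, 117.8]
tool_rot: [1.785, 0.291, -2.257]
wrist_force: [0.0, -0.1, -0.5]
gripper_width: 54.7
```

Run:
```python
from h import *
where()
c=optics.calibration("wrist")
p,d=optics.capture("wrist"); cv2.imwrite("pics/w7.png",p[:,:,::-1])
crop("pics/w7.png",190,40,450,360,1.8,"pics/w7a.png")
where()
```

```text
slab X -4.8 Y 0.7 z 65.1 | al 0.232 roll -0.002 yawerr 0.001 | F along X 0.0 Y -0.1 z -0.5
slab X -4.6 Y 0.7 z 65.0 | al 0.232 roll -0.002 yawerr 0.001 | F along X -0.1 Y -0.9 z -0.6
```

View pics/w7a.png

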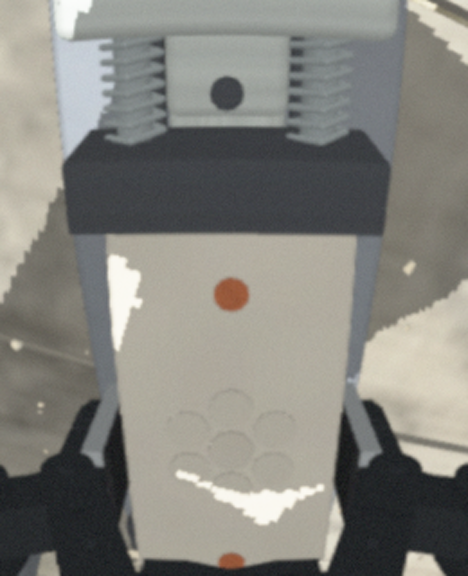

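The slab's end is now hidden under jaw B's lip (edge at row 233), with no force yet. I'll push on.

jog_arm(deltas=[-0.02,0,-0.1,0,0,0,4.5,-0.05,0,-0.2,0,0,0,4.5,-0.07,0,-0.3,0,0,0,4.5,-0.09,0,-0.4,0,0,0,4.5])

```text
time_s: 6.83
tcp_pos: [531.7, -187.7, 117.7]
tool_rot: [1.784, 0.291, -2.257]
wrist_force: [-2.5, -0.8, 0.4]
gripper_width: 55.2
```

Run:
```python
from h import *
where()
```

```text
slab X -0.9 Y 0.7 z 65.0 | al 0.233 roll -0.002 yawerr 0.001 | F along X -2.6 Y 0.1 z 0.4
```

jog_arm(deltas=[-0.02,0,-0.1,0,0,0,4.5,-0.05,0,-0.2,0,0,0,4.5,-0.07,0,-0.3,0,0,0,4.5,-0.09,0,-0.4,0,0,0,4.5])

```text
time_s: 7.17
tcp_pos: [535.3, -186.5, 117.6]
tool_rot: [1.783, 0.291, -2.258]
wrist_force: [-3.6, -2.5, 0.1]
gripper_width: 54.7
```

Run:
```python
from h import *
where()
```

```text
slab X 2.9 Y 0.7 z 64.9 | al 0.234 roll -0.002 yawerr 0.001 | F along X -4.2 Y -1.3 z 0.1
```

jog_arm(deltas=[-0.03,0,-0.13,0,0,0,4.5,-0.06,0,-0.27,0,0,0,4.5,-0.1,0,-0.41,0,0,0,4.5,-0.13,0,-0.54,0,0,0,4.5,-0.15,0,-0.64,0,0,0,4.5])

```text
time_s: 7.58
tcp_pos: [541.1, -184.6, 117.6]
tool_rot: [1.781, 0.291, -2.26]
wrist_force: [-6.3, -3.4, 1.6]
gripper_width: 54.7
```

Run:
```python
from h import *
import pickle
where()
c=optics.calibration("wrist");pickle.dump(c,open("w8.pkl","wb"))
p,d=optics.capture("wrist"); cv2.imwrite("pics/w8.png",p[:,:,::-1])
crop("pics/w8.png",190,40,450,240,3,"pics/w8a.png")
where()
p,d=optics.capture("scene"); cv2.imwrite("pics/s8.png",p[:,:,::-1])
crop("pics/s8.png",370,110,470,170,8,"pics/s8a.png")
where()
```

```text
slab X 8.9 Y 0.7 z 64.9 | al 0.235 roll -0.003 yawerr 0.001 | F along X -7.0 Y -1.3 z 1.6
slab X 9.1 Y 0.7 z 64.9 | al 0.235 roll -0.003 yawerr 0.001 | F along X -5.4 Y -0.1 z 1.5
slab X 9.0 Y 0.7 z 64.9 | al 0.235 roll -0.003 yawerr 0.001 | F along X -6.3 Y -0.2 z 1.2
```

View pics/w8a.png

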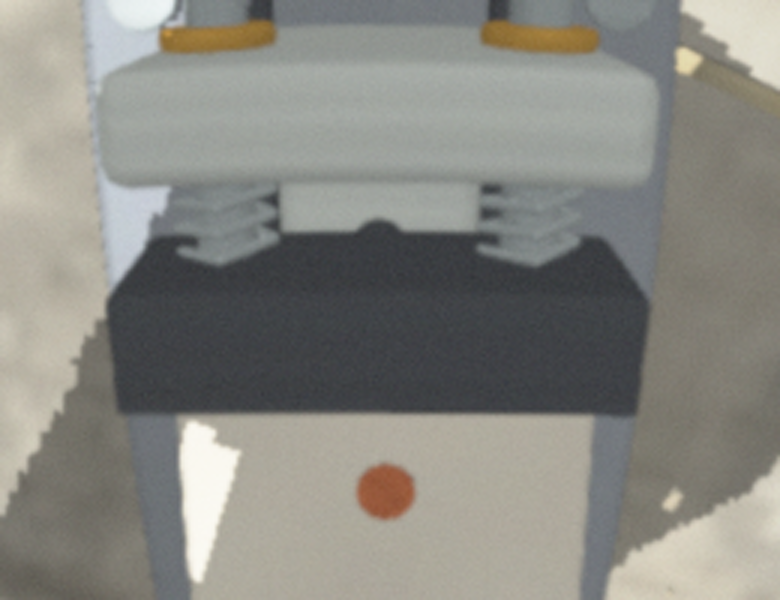

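View pics/s8a.png

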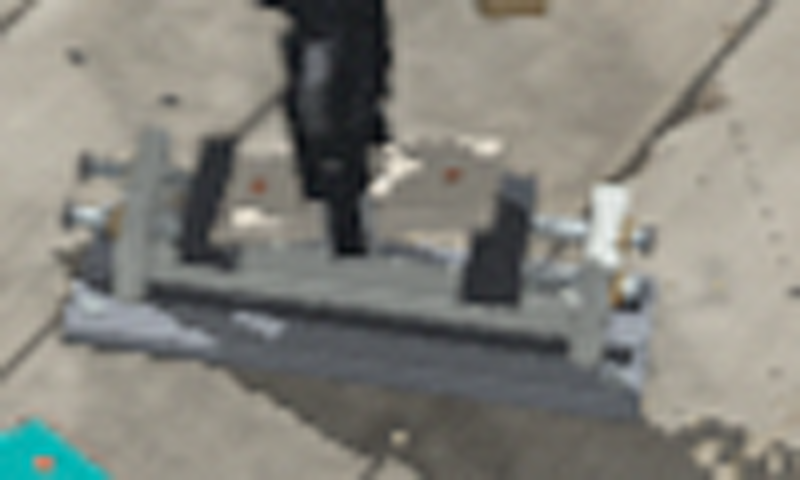

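Run:
```python
from h import *
import pickle
e=np.array([np.cos(YAW),np.sin(YAW)]);f=np.array([-e[1],e[0]])
c=pickle.load(open("w8.pkl","rb"))
P=atz("wrist",np.array([[118,412],[636,413],[108,297],[648,300]])/3.+[190,40],65,c)
print(np.c_[(P[:,:2]-M)@e,(P[:,:2]-M)@f].round(1))
hold(11.0,65,0.23)
```

```text
[[ 65.   34.4]
 [ 64.9 -31.2]
 [ 80.6  33.6]
 [ 80.2 -30.7]]
slab X 9.0 Y 0.7 z 64.9 | al 0.235 roll -0.003 yawerr 0.001 | F along X -6.3 Y -0.2 z 1.2
t7.68 tcp [ 541.2 -184.6  117.6] w54.7 F [-5.9 -2.2  1.2]
total d cm [-0.055  0.059 -0.163] rv [0.0009 0.0051 0.0026] rows>=0.0
```

Three checks agree that jaw B is 13 mm back: lip edge at X = 65, geometry, and force of about 6–7 N. I'll push another 2.3 mm.

jog_arm(deltas=[-0.025,0,-0.1,0,0,0,4.5,-0.05,0,-0.2,0,0,0,4.5,-0.06,0,-0.26,0,0,0,4.5])

```text
time_s: 7.93
tcp_pos: [543.2, -184.0, 117.6]
tool_rot: [1.779, 0.291, -2.261]
wrist_force: [-6.7, -3.1, 2.7]
gripper_width: 55.0
```

Run:
```python
from h import *
print([ (a,round(45.4+60*np.sin(a)+6*np.cos(a),2)) for a in (.2,.15,.1,.05,0)])
hold(11.3,45.5+60*np.sin(.12)+6*np.cos(.12),0.12)
```

```text
[(0.2, np.float64(63.2)), (0.15, np.float64(60.3)), (0.1, np.float64(57.36)), (0.05, np.float64(54.39)), (0, np.float64(51.4))]
slab X 11.0 Y 0.7 z 64.9 | al 0.237 roll -0.003 yawerr 0.001 | F along X -7.3 Y -0.8 z 2.7
t7.93 tcp [ 543.2 -184.   117.6] w55.0 F [-6.7 -3.1  2.7]
total d cm [0.654 0.058 0.448] rv [0.0007 0.117  0.0031] rows>=0.9
```

jog_arm(deltas=[0.13,0,0.09,0,0.023,0,4.5,0.26,0,0.18,0,0.047,0,4.5,0.39,0,0.27,0,0.07,0,4.5,0.52,0,0.36,0,0.094,0,4.5,0.65,0,0.45,0,0.117,0,4.5])

```text
time_s: 8.35
tcp_pos: [536.8, -186.1, 112.0]
tool_rot: [1.914, 0.313, -2.162]
wrist_force: [-6.8, -3.6, -0.2]
gripper_width: 54.9
```

Run:
```python
from h import *
a=0.0
hold(11.3,45.6+60*np.sin(a)+6*np.cos(a),a)
c=optics.calibration("wrist")
p,d=optics.capture("wrist"); cv2.imwrite("pics/w9.png",p[:,:,::-1])
crop("pics/w9.png",190,40,450,360,1.8,"pics/w9a.png")
p,d=optics.capture("scene"); cv2.imwrite("pics/s9.png",p[:,:,::-1])
crop("pics/s9.png",370,110,470,170,8,"pics/s9a.png")
where()
```

```text
slab X 10.4 Y 0.8 z 58.4 | al 0.121 roll -0.004 yawerr 0.000 | F along X -7.6 Y -1.3 z -0.2
t8.35 tcp [ 536.8 -186.1  112. ] w54.9 F [-6.8 -3.6 -0.2]
total d cm [0.713 0.06  0.479] rv [0.0002 0.1209 0.0037] rows>=1.0
slab X 10.2 Y 0.8 z 58.3 | al 0.121 roll -0.004 yawerr -0.000 | F along X -6.3 Y -1.2 z -2.2
```

View pics/w9a.png

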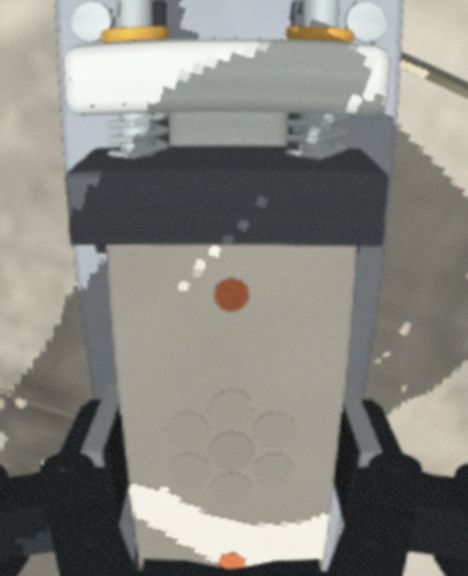

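View pics/s9a.png

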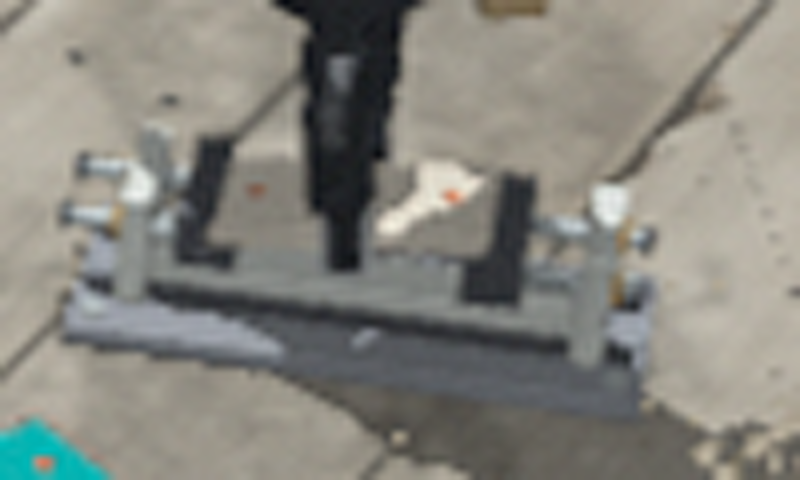

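The far end has already passed below jaw A's lip top without touching. Now I'll level it.

jog_arm(deltas=[0.13,0,0.07,0,0.024,0,4.5,0.27,0,0.16,0,0.048,0,4.5,0.41,0,0.26,0,0.072,0,4.5,0.55,0,0.36,0,0.096,0,4.5,0.69,0,0.46,0,0.12,0,4.5])

```text
time_s: 8.87
tcp_pos: [530.6, -188.0, 105.2]
tool_rot: [2.048, 0.335, -2.053]
wrist_force: [-6.9, -3.3, 0.7]
gripper_width: 54.7
```

Run:
```python
from h import *
hold(5,51.2,0)
```

```text
slab X 10.3 Y 0.9 z 51.3 | al 0.002 roll -0.005 yawerr -0.001 | F along X -7.6 Y -0.9 z 0.7
t8.87 tcp [ 530.6 -188.   105.2] w54.7 F [-6.9 -3.3  0.7]
total d cm [0.011 0.065 0.545] rv [-0.0008  0.0018  0.0046] rows>=0.1
```

jog_arm(deltas=[0,0,0.13,0,0,0,4.5,0,0,0.27,0,0,0,4.5,0,0,0.4,0,0,0,4.5,0,0,0.54,0,0,0,4.5,0,0,0.65,0,0,0,4.5])

```text
time_s: 9.28
tcp_pos: [524.8, -189.9, 105.1]
tool_rot: [2.049, 0.335, -2.052]
wrist_force: [-1.4, 0.0, -2.1]
gripper_width: 54.5
```

Run:
```python
from h import *
hold(0,51.2,0)
```

```text
slab X 4.3 Y 0.9 z 51.2 | al 0.001 roll -0.004 yawerr -0.001 | F along X -1.3 Y 0.5 z -2.1
t9.28 tcp [ 524.8 -189.9  105.1] w54.5 F [-1.4  0.  -2.1]
total d cm [0.005 0.066 0.437] rv [-0.0009  0.0009  0.0044] rows>=0.1
```

jog_arm(deltas=[0,0,0.1,0,0,0,4.5,0,0,0.2,0,0,0,4.5,0,0,0.3,0,0,0,4.5,0,0,0.42,0,0,0,4.5,0,0,0.42,0,0,0,4.5])

```text
time_s: 9.7
tcp_pos: [521.1, -191.2, 105.2]
tool_rot: [2.05, 0.334, -2.052]
wrist_force: [2.2, 0.7, -2.7]
gripper_width: 55.0
```

Run:
```python
from h import *
hold(0,51.2,0)
c=optics.calibration("wrist"); import pickle;pickle.dump(c,open("w10.pkl","wb"))
p,d=optics.capture("wrist"); cv2.imwrite("pics/w10.png",p[:,:,::-1])
crop("pics/w10.png",190,40,450,360,1.8,"pics/w10a.png")
p,d=optics.capture("scene"); cv2.imwrite("pics/s10.png",p[:,:,::-1])
crop("pics/s10.png",370,110,470,170,8,"pics/s10a.png")
where()
```

```text
slab X 0.4 Y 0.9 z 51.3 | al 0.000 roll -0.004 yawerr -0.001 | F along X 2.3 Y -0.1 z -2.7
t9.70 tcp [ 521.1 -191.2  105.2] w55.0 F [ 2.2  0.7 -2.7]
total d cm [0.006 0.068 0.039] rv [-0.001   0.0002  0.0042] rows>=0.0
slab X 0.3 Y 0.9 z 51.2 | al 0.000 roll -0.004 yawerr -0.001 | F along X 1.6 Y 0.5 z -2.9
```

View pics/w10a.png

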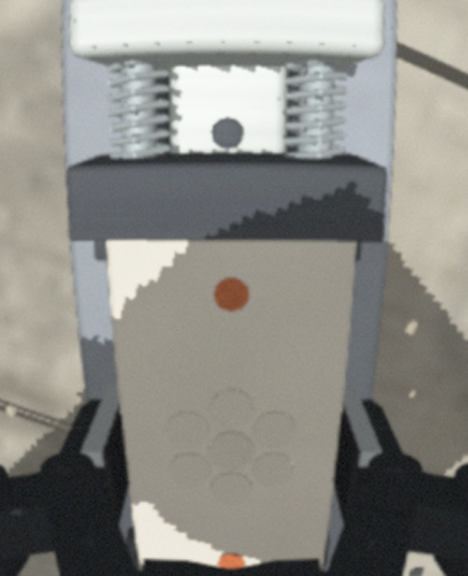

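View pics/s10a.png

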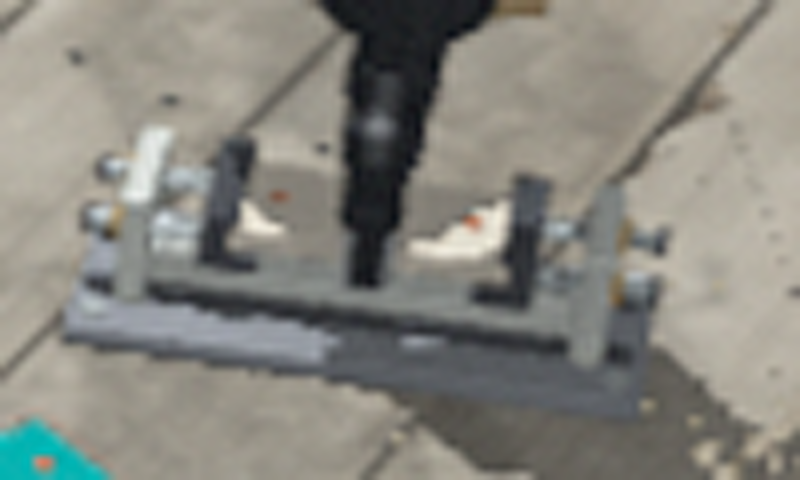

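Run:
```python
from h import *
import pickle
e=np.array([np.cos(YAW),np.sin(YAW)]);f=np.array([-e[1],e[0]])
c=pickle.load(open("w10.pkl","rb"))
P=atz("wrist",np.array([[70,240],[384,241],[69,169],[385,169]])/1.8+[190,40],65,c)
print(np.c_[(P[:,:2]-M)@e,(P[:,:2]-M)@f].round(1))
```

```text
[[ 56.7  34.4]
 [ 56.5 -31.3]
 [ 71.7  33.6]
 [ 71.6 -30.6]]
```

jog_arm(deltas=[0,0,-0.1,0,0,0,4.5,0,0,-0.2,0,0,0,4.5,0.03,0,-0.2,0,0,0,4.5,0.05,0,-0.2,0,0,0,4.5])

```text
time_s: 10.13
tcp_pos: [523.1, -190.5, 105.1]
tool_rot: [2.05, 0.334, -2.051]
wrist_force: [-1.2, 1.1, 2.6]
gripper_width: 54.8
```

Run:
```python
from h import *
where()
```

```text
slab X 2.5 Y 0.9 z 51.2 | al 0.000 roll -0.004 yawerr -0.001 | F along X -0.8 Y 1.4 z 2.6
```

Pressed on the ledges (Fz about +2.6 N), with the spring forces nearly balanced. Now I'll release.

jog_arm(deltas=[0,0,0,0,0,0,6.2,0,0,0,0,0,0,7,0,0,0,0,0,0,8,0,0,0,0,0,0,8.4,0,0,0,0,0,0,8.4])

```text
time_s: 10.55
tcp_pos: [523.1, -190.6, 105.1]
tool_rot: [2.05, 0.334, -2.051]
wrist_force: [-0.2, 0.6, -0.2]
gripper_width: 84.2
```

jog_arm(deltas=[-1,0,0,0,0,0,8.4,-3,0,0,0,0,0,8.4,-6,0,0,0,0,0,8.4,-9,0,0,0,0,0,8.4,-12,0,0,0,0,0,8.4])

```text
time_s: 10.97
tcp_pos: [523.1, -190.9, 227.1]
tool_rot: [2.05, 0.334, -2.051]
wrist_force: [0.5, 0.2, -0.6]
gripper_width: 84.2
```

jog_arm(deltas=[-3,0,1,0,0,0,8.4,-5,0,3,0,0,0,8.4,-7,0,5,0,0,0,8.4,-8,0,6,0,0,0,8.4,-8,0,6,0,0,0,8.4])

```text
time_s: 11.38
tcp_pos: [465.5, -210.9, 310.0]
tool_rot: [2.053, 0.329, -2.047]
wrist_force: [0.4, -0.8, -0.4]
gripper_width: 84.0
```

Run:
```python
from h import *
import pickle
where()
c=optics.calibration("wrist"); pickle.dump(c,open("w11.pkl","wb"))
p,d=optics.capture("wrist"); cv2.imwrite("pics/w11.png",p[:,:,::-1])
np.save("w11.npy",d)
p,d=optics.capture("scene"); cv2.imwrite("pics/s11.png",p[:,:,::-1])
crop("pics/s11.png",370,110,470,170,8,"pics/s11a.png")
```

```text
slab X -58.4 Y -0.6 z 256.1 | al -0.003 roll 0.000 yawerr -0.002 | F along X 0.1 Y -0.9 z -0.4
```

View pics/w11.png

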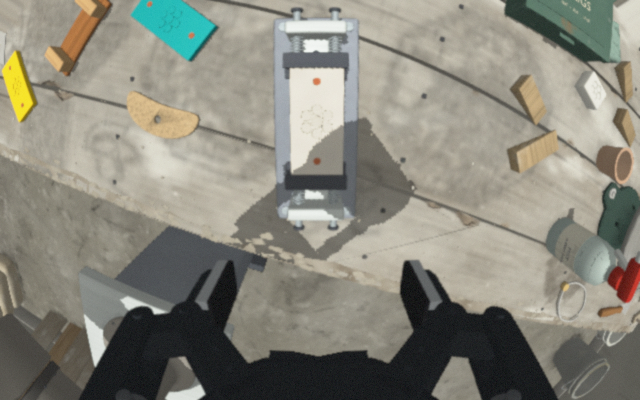

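View pics/s11a.png

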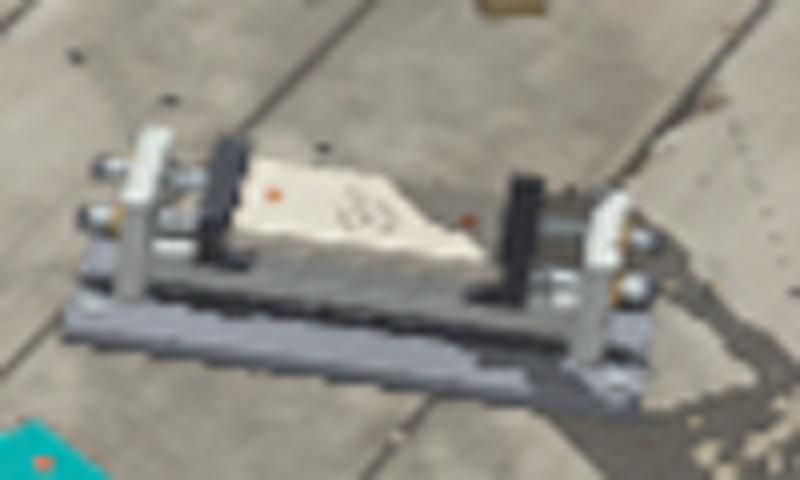

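Released, and the slab sits between both jaws in both views. Now I'll measure the jaw gaps against the posts and the slab's dots.

Run:
```python
from h import *
crop("pics/w11.png",265,0,365,120,5,"pics/w11a.png")
crop("pics/w11.png",265,110,365,230,5,"pics/w11b.png")
```

```text
(no output)
```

View pics/w11a.png

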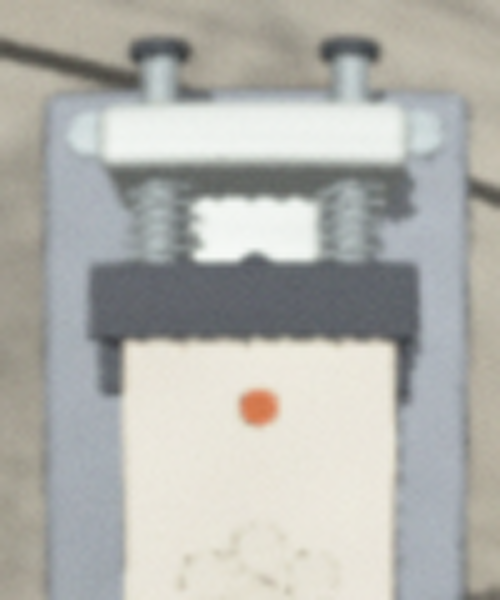

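View pics/w11b.png

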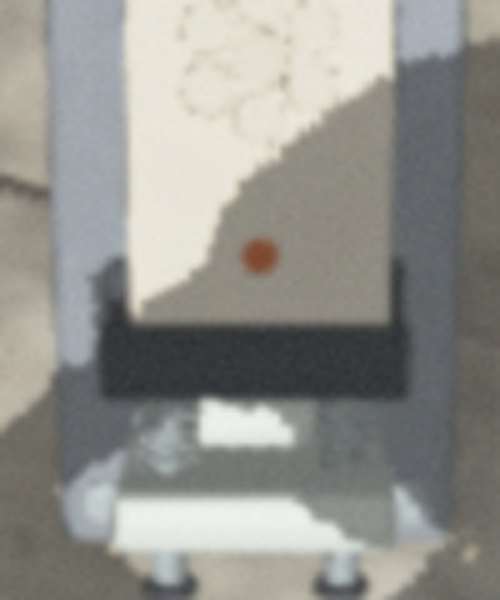

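Run:
```python
from h import *
import pickle
e=np.array([np.cos(YAW),np.sin(YAW)]);f=np.array([-e[1],e[0]])
def show(c,px,z,t):
    P=atz("wrist",px,z,c);q=np.c_[(P[:,:2]-M)@e,(P[:,:2]-M)@f];print(t,q.round(1).tolist());return q
a=lambda l:np.array(l)/5.+[265,0]
b=lambda l:np.array(l)/5.+[265,110]
c=pickle.load(open("w11.pkl","rb"))
show(c,a([[92,338],[416,340]]),65,"lipB");show(c,b([[103,324],[408,324]]),65,"lipA")
show(c,a([[105,163],[405,164]]),68,"postB");show(c,b([[118,495],[392,495]]),68,"postA")
q=show(c,np.r_[a([[258,407]]),b([[260,256]])],57,"dots");d=q[0]-q[1];print(np.linalg.norm(d),"yawerr",np.arctan2(d[1],d[0]),"mid",q.mean(0))
print(show(c,np.r_[a([[123,340],[395,340]]),b([[130,322],[390,322]])],57,"slab").mean(0))
c=pickle.load(open("w1.pkl","rb"))
a=lambda l:np.array(l)/5.+[280,40]
b=lambda l:np.array(l)/5.+[280,150]
show(c,a([[155,187],[468,190]]),68,"postB w1");show(c,b([[138,510],[412,510]]),68,"postA w1")
```

```text
lipB [[58.4, 33.5], [57.7, -31.1]]
lipA [[-52.9, 33.3], [-53.1, -30.8]]
postB [[94.4, 30.5], [94.0, -28.7]]
postA [[-90.1, 31.0], [-90.2, -28.0]]
dots [[44.1, 0.4], [-40.2, 0.3]]
84.24640705702525 yawerr 0.0019033434302555203 mid [1.96768458 0.35704547]
slab [[58.6, 28.0], [58.4, -27.6], [-54.5, 28.3], [-54.6, -27.7]]
[1.99551218 0.26624518]
postB w1 [[91.0, 30.0], [92.8, -30.0]]
postA w1 [[-92.7, 31.3], [-91.8, -29.4]]
```

Run:
```python
from h import *
import pickle
c=pickle.load(open("w11.pkl","rb"));D=np.load("w11.npy")
o,d=None,None
Rm=R.from_rotvec(c["rvec"]).as_matrix()
def pts(box):
    x0,y0,x1,y1=box;yy,xx=np.mgrid[y0:y1,x0:x1];px=np.c_[xx.ravel(),yy.ravel()]
    o,r=ray("wrist",px,c);z=D[y0:y1,x0:x1].ravel();rc=r@Rm.T
    P=o+r*(z/rc[:,2])[:,None];return P[z>0]
for b in [(292,72,342,80),(292,95,300,145),(333,95,341,145),(295,165,340,172)]:
    P=pts(b);print(b,np.median(P,0).round(1))
P=pts((293,72,341,173));A=np.c_[P[:,:2]-P[:,:2].mean(0),np.ones(len(P))]
for _ in range(3):
    s=np.linalg.lstsq(A,P[:,2],rcond=None)[0];k=abs(A@s-P[:,2])<3;A,P=A[k],P[k]
print("slope",s,len(P)); P=pts((285,56,345,64));print("jawB top",np.median(P,0).round(1)); P=pts((300,177,340,186));print("jawA top",np.median(P,0).round(1))
p,d=optics.capture("scene");cv2.imwrite("pics/s12.png",p[:,:,::-1])
crop("pics/s12.png",300,110,460,230,5,"pics/s12a.png");where()
```

```text
(292, 72, 342, 80) [ 569.5 -175.8   58.2]
(292, 95, 300, 145) [ 519.2 -169.5   58.1]
(333, 95, 341, 145) [ 532.4 -209.7   57.8]
(295, 165, 340, 172) [ 476.9 -206.8   57.7]
slope [6.82352593e-05 9.20971221e-03 5.80533867e+01] 4824
jawB top [ 584.  -169.    65.4]
jawA top [ 466.2 -213.3   65.4]
slab X -57.3 Y 0.5 z 252.3 | al 0.001 roll -0.005 yawerr -0.001 | F along X -0.2 Y 0.4 z -0.3
```

View pics/s12a.png

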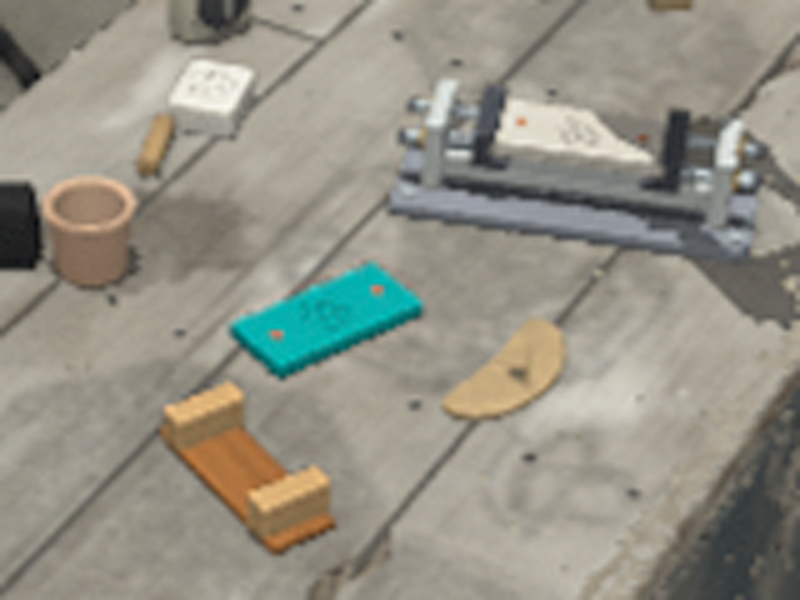

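The slab is flat (slope under 0.01 rad) with its top at about 57.5–58 mm and both lips above it. The bystanders haven't moved. I'm handing in.

Run:
```python
from station import manip
print(manip.hand_in())
```

```text
the job is handed in; nothing more can be done
None
```

The slab is loaded in the holder, released, and the job was handed in at about 11.5 s; no verdict came back. I gripped it across its width, tipped it 0.23 rad and pushed its end under jaw B's lip. I drove that jaw back about 15 mm, with a push of roughly 7.5 N. I then lowered the other end past jaw A's lip, eased off, pressed the slab lightly onto the ledges and let go.

**Last checks, from the wrist camera and depth:**

| Check | Result | Required |
|---|---|---|
| Tilt | about 0.01 rad | below 0.05 rad |
| Squareness to the holder | about 0.002 rad | below 0.08 rad |
| Sideways offset | under 1 mm | within 8 mm |
| Slab middle above the bench | about 51–52 mm | 48.5–53.5 mm |
| Jaw A held back | about 3.5 mm | 2–6.5 mm |
| Jaw B held back | about 4.5 mm | 2–6.5 mm |

The jaw figures come from comparing each lip with its post, so they are only good to about 1 mm. The cup, sprig block and rib look unmoved in the picture, and the gripper was well clear of everything.

**One disagreement:** the first wrist picture put the holder's middle about 2 mm from where the later picture and the balance of the spring forces put it. I used the force balance to choose where to let go.

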